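Make up two order trays from the stock

TASK

Make up the two order trays from the stock on the worktop: the tray with two compartments gets one lemon and the wooden pepper mill, the tray with three compartments gets the other lemon, the garlic bulb and the salt shaker. Put one thing in each compartment, resting on its floor, with the mill and the shaker upright. The tomato belongs to neither: leave it where it is.

Things in the scene. Friction and masses are not known exactly. Their poses are not given: they have to be found in the camera images.
- tray_two: fixed low stainless tray, 188 mm long (its x axis), 98 mm wide (its y axis), lying on the worktop, with two compartments side by side along x; its rim and dividers are round bars 8 mm thick whose tops are 9 mm above the worktop, its floor is 3 mm above the worktop; every compartment is 82 mm by 82 mm clear inside. Origin: centre of the underside, on the worktop. Compartment centres at y = 0 and x = -45 and +45 mm
- tray_three: fixed low stainless tray, 278 mm long (its x axis), 98 mm wide (its y axis), lying on the worktop, with three compartments side by side along x; its rim and dividers are round bars 8 mm thick whose tops are 9 mm above the worktop, its floor is 3 mm above the worktop; every compartment is 82 mm by 82 mm clear inside. Origin: centre of the underside, on the worktop. Compartment centres at y = 0 and x = -90, 0 and +90 mm
- lemon_a_center (a point): yellow lemon, lying, one of two that serve alike; 78 x 55 x 56 mm, the long way along its own x axis; grasp it across its y axis. The point is its centre, 28 mm above what it lies on
- lemon_b_center (a point): yellow lemon, lying, one of two that serve alike; 72 x 57 x 58 mm, the long way along its own x axis; grasp it across its y axis. The point is its centre, 29 mm above what it lies on
- garlic_center (a point): pale garlic bulb, about 60 mm across and 58 mm high, narrowing to a stub at the top. The point is its centre, 29 mm above its underside
- shaker_center (a point): small grey salt shaker with a domed metal cap, standing, 44 mm in diameter, 90 mm high. The point is its centre, 45 mm above its foot
- pepper_mill_center (a point): tall turned wooden pepper mill, standing, 58 mm in diameter at the foot, 170 mm high; its round head, 49 mm in diameter, lies 123 to 159 mm above the foot and does not turn, so it can be gripped 135 mm above the foot. The point is its centre, 85 mm above its foot, on its axis (z)
- tomato_center (a point): red tomato, about 68 mm across, 71 mm high, a bystander among the stock. The point is its centre, 35 mm above the worktop

How it is judged:
By the outcome, as a careful person would: the job done as asked, in the order asked, and still so for the second after the job is handed in, with the robot touching nothing.
It also fails if it takes over 128 s, if anything falls off the work surface, if the arm or the gripper's body presses on something with over 40 N, if the wrist force passes 120 N, or if a joint passes its speed limit or range.

ROBOT

A 6-joint arm with a two-finger parallel gripper is mounted at the origin on a cart in front of the work surface, level with it; the furniture and walls round the work are solid. World frame = base frame: x ahead of the robot, y to its left, z up, the work surface at z = 0. Lengths are in mm, angles in rad, forces in N, time in s.
With the tool pointing down it reaches from about 400 to 925 mm from the base axis. Payload 12.5 kg.
Tool frame: the origin (TCP) lies midway between the tips of the shut fingers; the grasp point (between the pads) lies 19 mm behind it; z points along the fingers, y is the line along which they close (so a half turn about z gives the same grasp; the last joint's range is limited). The gripper opens to 95 mm and grips with 3 to 60 N. Pads are 20 mm wide; open, the fingers measure 119 mm over their backs; the gripper's body (75 mm by 180 mm) begins 59 mm behind the grasp point.
Start: joints at [1.074, 0.491, 1.559, -0, 1.092, -0.106], TCP at [238.065, 577.903, 214.661] pointing down, gripper open.
Joint ranges: [-3.1, 3.1], [-0.84, 2.19], [0.05, 2.79], [-1.13, 4.28], [0.06, 2.93], [-2.69, 2.69]. Speed limits (rad/s): [2.22, 2.22, 2.79, 3.14, 3.14, 3.14].

INTERFACE

Orientations are given as [roll, pitch, yaw] about the fixed x, y, z axes, in that order (R = Rz(yaw) Ry(pitch) Rx(roll)).
In Python, from cell import env gives the robot as it stands.
- The arm moves only by the tool arm_command, never from a script. Its argument "targets" is a list of rows, each a list of 5 numbers: the shift along the tool's x, y, z in mm, then the turn about the tool's z in degrees, then the opening, from 0 (shut) to 1 (fully open). In form: [[tx, ty, tz, roll, fingers], ...]. A call has 1 to 5 rows; each row is the pose to reach, as a shift and turn from the pose commanded when the call began, along the tool's axes at that moment; what a row does not reach only later rows make up. A row lasts 1/10 s, in which the tool goes at most 50 mm and 8.59 degrees, less where a joint would pass 70% of its speed; a pose out of reach is approached as far as the arm can. A call with a gripper value outside its range is refused whole. The fingers move at their own pace and stop on an object; the grip force is fixed at half the most. Time passes only in rows, so rows that repeat a pose let the fingers close. It gives the time, the measured TCP pose, the force, the opening and the grip force at its end, in the units of the state.
- env.state(): the state, without advancing time (a new reading comes with each control period).
- env.read_camera(name): name is "side" or "top" or "wrist"; returns a dict with "frame" (420x560x3 uint8, red, green, blue), "vertical_fov" (degrees; the focal length in pixels is half the picture's height over the tangent of half this angle, whatever the lens; pixels are square), "cx", "cy" (the principal point, pixels), "k1" (the pictures are not rectified: a ray, as slopes to the right and down, at radius r is drawn at 1 + k1 r^2 times it, then the intrinsics apply), "world_from_camera" (4x4, takes a point from camera to world coordinates); the wrist camera has in their place "hand_eye" (4x4, takes a point from camera to tool coordinates, whose origin is the TCP and whose axes are the flange's). Camera axes: x right, y down, z forward; pixel columns grow to the right and rows downward; lengths in mm; the calibration is good to about 2 mm. A picture is of the moment at which its call begins: read the wrist's pose just before it. There is no depth.
- env.job_done(): hands the job in; it is judged then, once.
The state is a dict: "t": time; "joints": joint angles; "qvel": joint speeds; "tau": joint torques, N m; "eef_pos": TCP position; "tcp_rot": TCP orientation; "ft_force": force on the tool from outside, world axes, zero at the start; "moment": the same for the moment, N m; "opening": opening from 0.0 (shut) to 1.0 (fully open); "grip_force": force on a finger pad.
Only numpy, scipy, OpenCV 4.12 (cv2) and the standard library are available. Lean on these libraries where they do the work, as an engineer would, in place of code of your own. Each camera call takes 0.05 s, during which the arm holds its last target. There are 200 camera calls.

## Working session

There is one attempt and no reset: what is moved stays moved. The work goes in short steps, Python scripts to look and compute and a tool call to move; the robot and the scene stay as the last step left them, time stands still between calls to the robot, and variables do not carry over. Pictures are saved under pics/ and viewed, at most 14 in all, crops included, and the job is handed in when it is done.

Besides the shell and the picture viewer there is one more tool, called after "Request:" in YAML: its name, and indented under it one key for each argument. arm_command: Moves the arm, as the interface text tells. Its arguments: {"type":"object","properties":{"targets":{"type":"array","items":{"type":"array","items":{"type":"number"}}}},"required":["targets"]}

```bash
ls; mkdir -p pics
cat > h.py <<'E'
import numpy as np, cv2
from cell import env
from scipy.spatial.transform import Rotation as R
def cam(name):
    s=env.state(); c=env.read_camera(name)
    if 'hand_eye' in c:
        T=np.eye(4);T[:3,:3]=R.from_euler('xyz',s['tcp_rot']).as_matrix();T[:3,3]=s['eef_pos']
        c['world_from_camera']=T@np.array(c['hand_eye'])
    return c
def K(c):
    f=210/np.tan(np.radians(c['vertical_fov']/2))
    return np.array([[f,0,c['cx']],[0,f,c['cy']],[0,0,1.]]),np.array([c['k1'],0,0,0])
def at(c,uv,z):
    k,d=K(c); T=np.array(c['world_from_camera'])
    n=cv2.undistortPoints(np.array(uv,float).reshape(-1,1,2),k,d)[:,0]
    r=np.c_[n,np.ones(len(n))]@T[:3,:3].T
    return T[:3,3]+r*((z-T[2,3])/r[:,2])[:,None]
def proj(c,P):
    k,d=K(c); W=np.linalg.inv(np.array(c['world_from_camera']))
    return cv2.projectPoints(np.array(P,float).reshape(-1,3),cv2.Rodrigues(W[:3,:3])[0],W[:3,3],k,d)[0][:,0]
def save(c,n): cv2.imwrite('pics/'+n,cv2.cvtColor(c['frame'],cv2.COLOR_RGB2BGR))
E
python3 - <<'E'
from h import *
import pickle
print(env.state())
for n in('top','side','wrist'):
    c=cam(n);save(c,n+'0.png');pickle.dump(c,open(n+'.pkl','wb'));print(n,c['vertical_fov'],c['k1'],np.round(c['world_from_camera'],3))
E
```

```text
pics
{'t': 0.0, 'joints': array([ 1.07437608e+00,  4.91564202e-01,  1.55945580e+00,  1.75841033e-05,
        1.09171060e+00, -1.05577347e-01]), 'qvel': array([ 0.00048483,  0.00133103,  0.00021485, -0.00060127,  0.00066747,
        0.00133493]), 'tau': array([-4.26566512e-04, -6.12640572e+01, -2.58187419e+01,  6.92199077e-02,
        4.81659151e-02, -1.29475206e-04]), 'eef_pos': array([237.94736796, 577.66269413, 214.05668277]), 'tcp_rot': array([-3.14046268e+00, -1.35427086e-04,  2.75074156e+00]), 'ft_force': array([-0.5484356 ,  0.33953627, -0.33201491]), 'moment': array([-0.07496951,  0.02166071,  0.00501016]), 'grip_force': 0.0, 'opening': 1.0007571929294057}
top 42.43479334208557 -0.13449972795201387 [[-2.900000e-02 -9.830000e-01  1.790000e-01  3.149640e+02]
 [-1.000000e+00  2.900000e-02 -2.000000e-03  1.174020e+02]
 [-3.000000e-03 -1.790000e-01 -9.840000e-01  1.218151e+03]
 [ 0.000000e+00  0.000000e+00  0.000000e+00  1.000000e+00]]
side 51.37176218405338 -0.06306048295537252 [[ 9.61000e-01  2.29000e-01 -1.56000e-01  6.45735e+02]
 [ 2.77000e-01 -8.16000e-01  5.08000e-01 -3.40181e+02]
 [-1.10000e-02 -5.31000e-01 -8.47000e-01  8.09029e+02]
 [ 0.00000e+00  0.00000e+00  0.00000e+00  1.00000e+00]]
wrist 59.98093164408871 -0.060067762672643965 [[ 3.81000e-01  8.93000e-01  2.41000e-01  1.70137e+02]
 [ 9.25000e-01 -3.68000e-01 -1.00000e-01  6.05700e+02]
 [-1.00000e-03  2.61000e-01 -9.65000e-01  3.84254e+02]
 [ 0.00000e+00  0.00000e+00  0.00000e+00  1.00000e+00]]
```

View pics/top0.png

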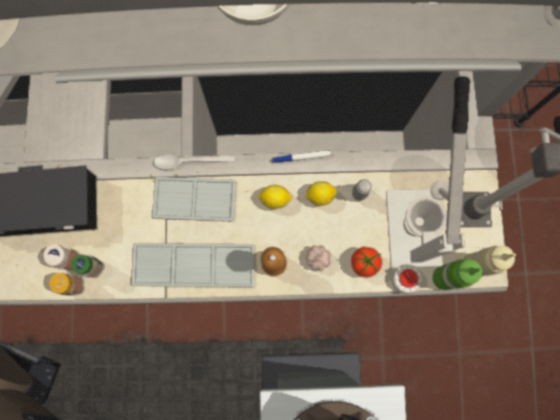

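View pics/side0.png

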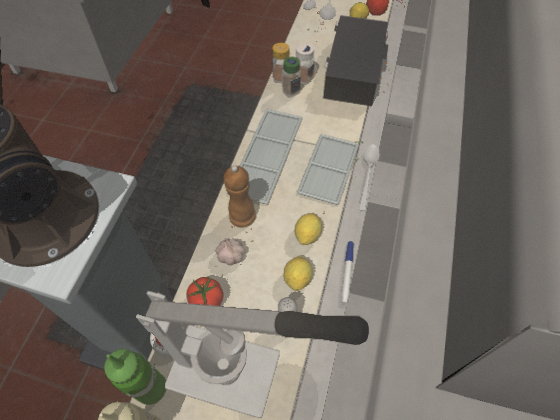

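Top view: tray_two corners are about (156,177), (236,181), (233,221), (152,218), and tray_three about (134,243), (255,246), (255,287), (132,285). Lemons are at (276,196) and (321,193), shaker (363,188), mill head (273,260), garlic (318,258), tomato (367,262). In the side view the mill is at (238,195), the garlic at (230,251), the lemons at (308,229) and (298,272), and the shaker at (288,306). The knife-like thing on the right looks raised.

Run:
```python
from h import *
import pickle
t=pickle.load(open('top.pkl','rb'));s=pickle.load(open('side.pkl','rb'))
np.set_printoptions(suppress=True,precision=0)
T2=at(t,[(156,177),(236,181),(233,221),(152,218)],9);T3=at(t,[(134,243),(255,246),(255,287),(132,285)],9)
for T in(T2,T3):
    d=T[1]-T[0]+T[2]-T[3];print(T[:,:2].tolist(),T.mean(0),'yaw',np.degrees(np.arctan2(d[1],d[0])),np.linalg.norm(d)/2,np.linalg.norm(T[3]-T[0]))
for n,u,v,z in [('lemL',(276,196),(308,229),28),('lemR',(321,193),(298,272),28),('shaker',(363,188),(288,306),70),('garlic',(318,258),(230,251),29),('mill',(273,258),(237,180),145),('tom',(367,262),(206,293),35)]:
    print(n,at(t,[u],z)[0],at(s,[v],z)[0])
# blade thing: triangulate handle end / blade corner
for u,v in [((462,85),(362,330)),((455,240),(150,305))]:
    r=[]
    for c,p in((t,u),(s,v)):
        a=at(c,[p],0)[0];b=at(c,[p],400)[0];r.append((a,(b-a)/np.linalg.norm(b-a)))
    (a,d),(b,e)=r
    k=np.linalg.lstsq(np.c_[d,-e],b-a,rcond=None)[0];print('thing',a+d*k[0],b+e*k[1])
print('counter edge x',at(t,[(300,298),(300,172),(350,150),(350,70)],0)[:,0])
for n,c,(x0,y0,x1,y1) in(('t',t,(120,160,400,310)),('s',s,(180,100,370,330))):
    im=cv2.resize(c['frame'][y0:y1,x0:x1],None,fx=2.5,fy=2.5,interpolation=cv2.INTER_CUBIC);cv2.imwrite(f'pics/{n}crop.png',im[...,::-1])
# yaw of lemons by colour
for n,c in(('t',t),):
    h=cv2.cvtColor(c['frame'],cv2.COLOR_RGB2HSV);m=cv2.inRange(h,(20,150,100),(35,255,255));k,l,st,ce=cv2.connectedComponentsWithStats(m)
    for i in range(1,k):
        if st[i,4]>150:
            p=np.argwhere(l==i)[:,::-1];w=at(c,p,28)[:,:2];C=np.cov(w.T);e,V=np.linalg.eigh(C);print(ce[i],w.mean(0),4*np.sqrt(e),np.degrees(np.arctan2(V[1,1],V[0,1])))
```

```text
[[636.0858684339435, 388.2518717356554], [620.501934101721, 202.1825813779338], [527.2224403946625, 210.44244467991194], [539.5895675408439, 396.2858242829298]] [581. 299.   9.] yaw -94.29797899982289 186.48076034479766 96.83016306700858
[[482.9687353813922, 437.28709537959264], [468.652188494032, 161.75486850834835], [376.73924822587264, 163.88243188844197], [387.75806044743285, 440.74608078870244]] [429. 301.   9.] yaw -92.62600184139654 276.4882836534605 95.27348635082328
lemL [578. 111.  28.] [579. 113.  28.]
lemR [582.  10.  28.] [583.  13.  28.]
shaker [581. -79.  70.] [586. -74.  70.]
garlic [435.  23.  29.] [440.  20.  29.]
mill [426. 121. 145.] [434. 113. 145.]
tom [422. -84.  35.] [427. -79.  35.]
thing [ 677. -201.  395.] [ 687. -196.  398.]
thing [ 433. -201.  286.] [ 435. -199.  286.]
counter edge x [350. 640. 690. 894.]
[321. 193.] [582.  10.] [52. 66.] 98.63948665648863
[275. 196.] [577. 114.] [51. 69.] 86.87498174570251
[ 60. 283.] [394. 600.] [47. 58.] 79.3014844104537
```

View pics/tcrop.png

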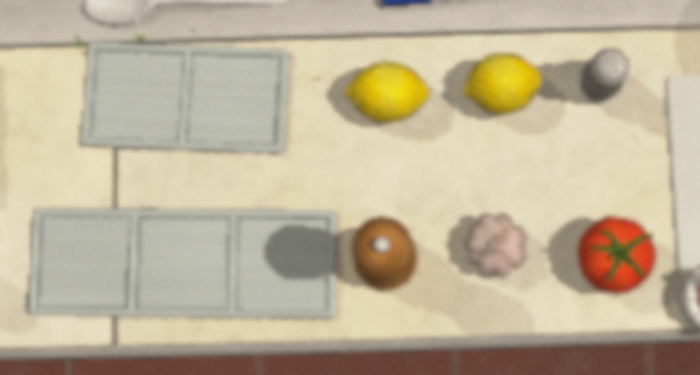

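The tray sizes check out (186×97 and 276×95 against 188×98 and 278×98), and the two cameras agree on every object to within about 9 mm. The knife hangs at y≈-200 and z≥286, clear of the work. I'll set out now.

```bash
cat >> h.py <<'E'
def go(*wp):
    s=env.state();p=np.array(s['eef_pos']);M=R.from_euler('xyz',s['tcp_rot']).as_matrix();yaw=np.degrees(s['tcp_rot'][2])
    print('t',round(s['t'],1),p.round(1),'yaw',round(yaw,1))
    for w in wp:
        d=M.T@(np.array(w[:3])-p);r=(yaw-w[3]+180)%360-180
        print(w,'->',d.round(0),'roll',round(r,1))
E
python3 -c "
from h import *
go((577,112,180,87))"
```

```text
t 0.1 [238.  577.7 214.2] yaw 157.6
(577, 112, 180, 87) -> [-491. -301.   34.] roll 70.6
```

Request:
arm_command:
  targets:
    - [-490, -301, 34, 71, 0.85]
    - [-490, -301, 34, 71, 0.85]
    - [-490, -301, 34, 71, 0.85]
    - [-490, -301, 34, 71, 0.85]
    - [-490, -301, 34, 71, 0.85]

```text
t: 0.65
eef_pos: [385.7, 374.4, 199.8]
tcp_rot: [3.142, -0.0, 1.995]
ft_force: [-0.2, 1.0, -0.3]
opening: 0.849
grip_force: 0.0
```

```bash
python3 -c "
from h import *
go((577,112,180,87))"
```

```text
t 0.7 [385.7 374.4 199.8] yaw 114.3
(577, 112, 180, 87) -> [-318.   66.   20.] roll 27.3
```

Request:
arm_command:
  targets:
    - [-318, 66, 20, 27, 0.85]
    - [-318, 66, 20, 27, 0.85]
    - [-318, 66, 20, 27, 0.85]
    - [-318, 66, 20, 27, 0.85]
    - [-318, 66, 20, 27, 0.85]

```text
t: 1.15
eef_pos: [533.8, 173.3, 184.4]
tcp_rot: [-3.141, -0.0, 1.528]
ft_force: [0.0, 0.7, 0.9]
opening: 0.851
grip_force: 0.0
```

```bash
python3 -c "
from h import *
go((577,112,180,87))
c=cam('wrist');save(c,'w1.png');import pickle;pickle.dump(c,open('w1.pkl','wb'))
T=c['world_from_camera'];print(np.round(T,2))"
```

```text
t 1.1 [533.8 173.3 184.4] yaw 87.6
(577, 112, 180, 87) -> [-59.  46.   4.] roll 0.6
[[ 1.0000e+00 -4.0000e-02 -1.0000e-02  5.3672e+02]
 [-4.0000e-02 -9.6000e-01 -2.6000e-01  2.4638e+02]
 [ 0.0000e+00  2.6000e-01 -9.7000e-01  3.5448e+02]
 [ 0.0000e+00  0.0000e+00  0.0000e+00  1.0000e+00]]
```

View pics/w1.png

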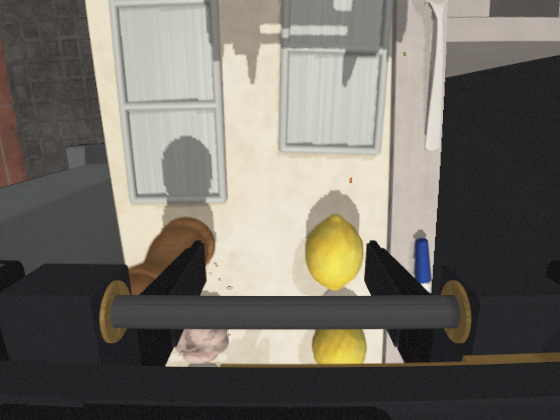

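The wrist view shows lemon L centred near (335,252), its long axis nearly along the image column (ends at (335,214) and (335,290)). The tray_two near corners are at (280,153) and (380,155). The tray_three near corners are at (131,203) and (226,203), with its divider from (122,104) to (218,106).

```bash
python3 -c "
from h import *
import pickle;c=pickle.load(open('w1.pkl','rb'));np.set_printoptions(suppress=True,precision=0)
print(at(c,[(335,252),(335,214),(335,290)],28))
print('t2',at(c,[(280,153),(380,155),(281,49),(382,51)],9));print('t3',at(c,[(131,203),(226,203),(122,104),(218,106),(114,4),(209,3)],9))
h=cv2.cvtColor(c['frame'],cv2.COLOR_RGB2HSV);m=cv2.inRange(h,(18,130,90),(35,255,255));m[300:]=0;k,l,st,ce=cv2.connectedComponentsWithStats(m)
for i in range(1,k):
    if st[i,4]>400:
        w=at(c,np.argwhere(l==i)[:,::-1],28)[:,:2];e,V=np.linalg.eigh(np.cov(w.T));print(w.mean(0),4*np.sqrt(e),np.degrees(np.arctan2(V[1,1],V[0,1])))
"
```

```text
[[579. 114.  28.]
 [580. 152.  28.]
 [579.  74.  28.]]
t2 [[531. 209.   9.]
 [625. 203.   9.]
 [536. 301.   9.]
 [626. 296.   9.]]
t3 [[381. 167.   9.]
 [475. 163.   9.]
 [386. 261.   9.]
 [476. 255.   9.]
 [391. 347.   9.]
 [475. 342.   9.]]
[578. 114.] [54. 74.] 89.81407215398586
```

Request:
arm_command:
  targets:
    - [-59, 46, 4, -2, 0.85]
    - [-59, 46, 4, -2, 0.85]
    - [-59, 46, 40, -2, 0.85]
    - [-59, 46, 80, -2, 0.85]
    - [-59, 46, 80, -2, 0.85]

```text
t: 1.7
eef_pos: [574.1, 113.9, 100.4]
tcp_rot: [-3.134, 0.001, 1.564]
ft_force: [0.6, -0.7, 0.0]
opening: 0.846
grip_force: 0.0
```

Request:
arm_command:
  targets:
    - [0, 0, 40, 0, 0.85]
    - [0, 0, 70, 0, 0.85]
    - [0, 0, 90, 0, 0.85]
    - [0, 0, 90, 0, 0.85]
    - [0, 0, 90, 0, 0.85]

```text
t: 2.2
eef_pos: [577.1, 114.6, 16.0]
tcp_rot: [3.141, -0.0, 1.565]
ft_force: [0.9, -0.1, 0.8]
opening: 0.849
grip_force: 0.0
```

```bash
python3 -c "
from h import *
go((579,114,14,90))"
```

```text
t 2.2 [577.1 114.6  16. ] yaw 89.7
(579, 114, 14, 90) -> [-1.  2.  2.] roll -0.3
```

Request:
arm_command:
  targets:
    - [0, 2, 2, 0, 0]
    - [0, 2, 2, 0, 0]
    - [0, 2, 2, 0, 0]
    - [0, 2, 2, 0, 0]
    - [0, 2, 2, 0, 0]

```text
t: 2.7
eef_pos: [578.5, 114.4, 13.1]
tcp_rot: [3.141, -0.0, 1.564]
ft_force: [-1.7, -0.7, 7.8]
opening: 0.558
grip_force: 30.0
```

Request:
arm_command:
  targets:
    - [0, 0, 0, 0, 0]
    - [0, 0, 0, 0, 0]
    - [0, 0, -20, 0, 0]
    - [0, 0, -50, 0, 0]
    - [0, 0, -80, 0, 0]

```text
t: 3.2
eef_pos: [578.0, 114.3, 93.0]
tcp_rot: [-3.14, 0.0, 1.564]
ft_force: [0.8, 0.5, -1.2]
opening: 0.557
grip_force: 30.0
```

```bash
python3 -c "
from h import *
go((584,345,95,86.5),(584,345,18,86.5));print(env.state()['opening'],env.state()['grip_force'])"
```

```text
t 3.2 [578.  114.3  93. ] yaw 89.6
(584, 345, 95, 86.5) -> [231.   5.  -2.] roll 3.1
(584, 345, 18, 86.5) -> [231.   5.  75.] roll 3.1
0.5569677819031713 29.999851500615478
```

Request:
arm_command:
  targets:
    - [40, 1, 0, 0, 0]
    - [85, 2, 0, 1, 0]
    - [130, 3, 0, 2, 0]
    - [175, 4, 0, 3, 0]
    - [210, 5, 0, 3, 0]

```text
t: 3.7
eef_pos: [584.2, 326.7, 92.4]
tcp_rot: [-3.141, -0.0, 1.512]
ft_force: [0.4, 0.6, -0.5]
opening: 0.558
grip_force: 30.0
```

Request:
arm_command:
  targets:
    - [15, 0, 0, 0, 0]
    - [22, 0, 0, 0, 0]
    - [22, 0, 0, 0, 0]
    - [22, 0, 30, 0, 0]
    - [22, 0, 50, 0, 0]

```text
t: 4.2
eef_pos: [586.1, 344.4, 41.7]
tcp_rot: [-3.141, 0.0, 1.511]
ft_force: [0.2, 0.3, -1.9]
opening: 0.556
grip_force: 30.0
```

```bash
python3 -c "
from h import *
go((584,345,17,86.5));print(env.state()['opening'],env.state()['grip_force'])
c=cam('top');save(c,'t2.png');cv2.imwrite('pics/t2c.png',cv2.resize(c['frame'][140:310,120:400],None,fx=2.5,fy=2.5)[...,::-1])"
```

```text
t 4.2 [586.1 344.4  41.7] yaw 86.6
(584, 345, 17, 86.5) -> [ 1. -2. 25.] roll 0.1
0.5558788371525569 29.999469607137144
```

View pics/t2c.png

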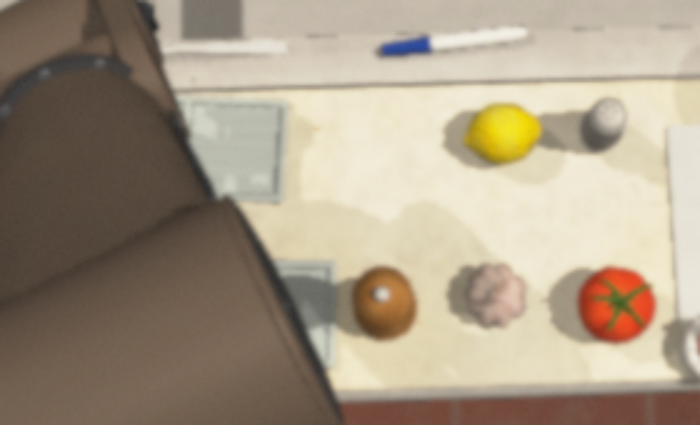

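The arm hides the tray in this view. The other stock is unmoved: mill head at (383,300), garlic (495,293) and lemon R (503,133) in the crop. I'll lower and release.

Request:
arm_command:
  targets:
    - [1, -2, 10, 0, 0]
    - [1, -2, 18, 0, 0]
    - [1, -2, 24, 0, 0]
    - [1, -2, 24, 0, 0]
    - [1, -2, 24, 0, 0]

```text
t: 4.75
eef_pos: [584.3, 347.4, 18.9]
tcp_rot: [3.141, -0.0, 1.512]
ft_force: [0.7, 0.1, -0.9]
opening: 0.559
grip_force: 30.0
```

Request:
arm_command:
  targets:
    - [0, 0, 0, 0, 0.63]
    - [0, 0, 0, 0, 0.68]
    - [0, 0, 0, 0, 0.72]
    - [0, 0, 0, 0, 0.72]
    - [0, 0, 0, 0, 0.72]

```text
t: 5.25
eef_pos: [584.1, 347.4, 18.6]
tcp_rot: [3.141, -0.0, 1.512]
ft_force: [0.6, 0.3, -0.1]
opening: 0.719
grip_force: 0.0
```

Request:
arm_command:
  targets:
    - [0, 0, -20, 0, 0.72]
    - [0, 0, -60, 0, 0.72]
    - [0, 0, -110, 0, 0.72]
    - [0, 0, -160, 0, 0.8]
    - [0, 0, -190, 0, 0.9]

```text
t: 5.75
eef_pos: [584.7, 347.7, 212.9]
tcp_rot: [3.138, -0.002, 1.512]
ft_force: [-0.3, -0.3, -0.4]
opening: 0.837
grip_force: 0.0
```

```bash
python3 -c "
from h import *
go((430,205,210,90))
c=cam('wrist');save(c,'w2.png')"
```

```text
t 5.8 [584.7 347.7 212.9] yaw 86.6
(430, 205, 210, 90) -> [-152. -146.    2.] roll -3.4
```

View pics/w2.png

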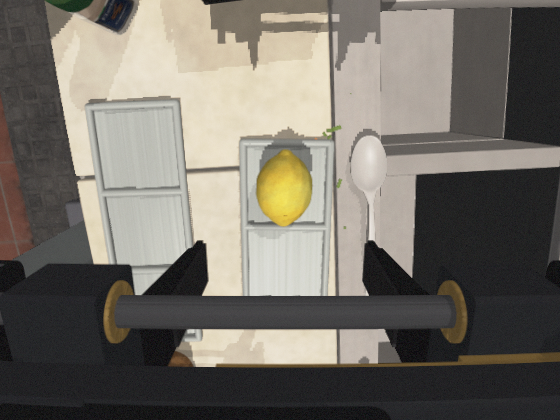

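Wrist view: the lemon lies in the far compartment of tray_two, centred at (285,188). The compartment's outer corners are (241,139) and (333,141), and the divider is at row 226. In tray_three the far corners are (87,103) and (179,99), with dividers at rows 191 and 267.

```bash
python3 -c "
from h import *
c=cam('wrist');np.set_printoptions(suppress=True,precision=0)
print('lem',at(c,[(285,188)],31));print('t2',at(c,[(241,139),(333,141),(244,226),(327,226)],9));print('t3',at(c,[(87,103),(179,99),(97,191),(186,191),(105,267),(193,266)],9))
go((430,205,210,90))"
```

```text
lem [[587. 349.  31.]]
t2 [[545. 398.   9.]
 [640. 390.   9.]
 [540. 305.   9.]
 [631. 299.   9.]]
t3 [[392. 445.   9.]
 [487. 442.   9.]
 [386. 354.   9.]
 [482. 347.   9.]
 [378. 266.   9.]
 [479. 261.   9.]]
t 5.8 [585. 348. 214.] yaw 86.6
(430, 205, 210, 90) -> [-152. -147.    2.] roll -3.4
```

Request:
arm_command:
  targets:
    - [-28, -37, -6, 0, 0.9]
    - [-56, -74, -6, 0, 0.9]
    - [-84, -111, -6, -3, 0.9]
    - [-124, -147, -6, -3, 0.9]
    - [-124, -147, -6, -3, 0.9]

```text
t: 6.35
eef_pos: [425.6, 229.5, 213.8]
tcp_rot: [-3.138, 0.002, 1.564]
ft_force: [-0.3, 1.0, 0.6]
opening: 0.9
grip_force: 0.0
```

Request:
arm_command:
  targets:
    - [0, 0, 0, 0, 0.9]
    - [0, 0, 0, 0, 0.9]

```text
t: 6.55
eef_pos: [431.0, 232.7, 214.4]
tcp_rot: [3.141, -0.0, 1.564]
ft_force: [1.2, 0.2, -0.5]
opening: 0.901
grip_force: 0.0
```

```bash
python3 -c "
from h import *
go((430,117,214,90))
c=cam('wrist');save(c,'w3.png');import pickle;pickle.dump(c,open('w3.pkl','wb'))
print(proj(c,[(430,117,159),(430,117,0)]))"
```

```text
t 6.5 [431.  232.7 214.4] yaw 89.6
(430, 117, 214, 90) -> [-116.   -0.    0.] roll -0.4
[[284.67926026 376.11539207]
 [284.6252855  280.76265448]]
```

View pics/w3.png

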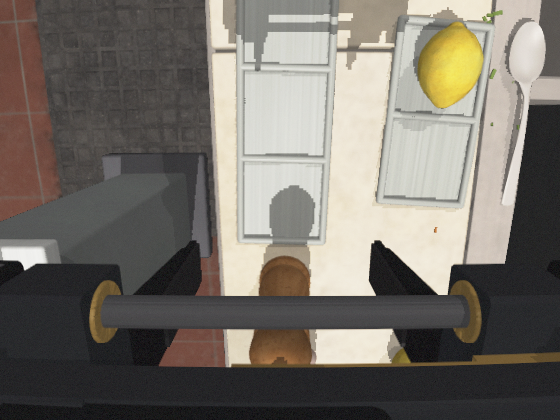

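The mill foot is between columns 259 and 311, with its far edge at (285,257). The head spans columns 249–311 at about row 350. The near compartment of tray_three has its end at row 241.

```bash
python3 -c "
from h import *
import pickle;c=pickle.load(open('w3.pkl','rb'));np.set_printoptions(suppress=True,precision=0)
print('foot far edge',at(c,[(285,257)],10),'sides',at(c,[(259,283),(311,283)],15),'head',at(c,[(249,350),(311,350)],141))
print('t2 near',at(c,[(377,203),(465,208),(394,115),(477,121)],9),'t3 near',at(c,[(237,241),(325,241),(240,158),(328,158)],9))"
```

```text
foot far edge [[431. 151.  10.]] sides [[401. 122.  15.]
 [459. 121.  15.]] head [[402. 127. 141.]
 [451. 126. 141.]]
t2 near [[529. 211.   9.]
 [626. 205.   9.]
 [542. 303.   9.]
 [628. 297.   9.]] t3 near [[378. 169.   9.]
 [475. 169.   9.]
 [385. 260.   9.]
 [476. 260.   9.]]
```

Request:
arm_command:
  targets:
    - [-45, -1, 0, 0, 0.9]
    - [-90, -2, 0, 0, 0.9]
    - [-113, -3, 0, 0, 0.9]
    - [-113, -3, 0, 0, 0.9]
    - [-113, -3, 0, 0, 0.9]

```text
t: 7.1
eef_pos: [427.2, 119.5, 214.3]
tcp_rot: [-3.142, -0.0, 1.563]
ft_force: [-0.5, 0.1, -0.1]
opening: 0.9
grip_force: 0.0
```

Request:
arm_command:
  targets:
    - [0, 0, 30, 0, 0.9]
    - [0, 0, 60, 0, 0.9]
    - [0, 0, 85, 0, 0.9]
    - [0, 0, 98, 0, 0.9]
    - [0, 0, 98, 0, 0.9]

```text
t: 7.6
eef_pos: [426.0, 120.3, 114.8]
tcp_rot: [-3.138, 0.0, 1.566]
ft_force: [-0.3, -0.8, -0.5]
opening: 0.893
grip_force: 0.0
```

Request:
arm_command:
  targets:
    - [0, 0, 0, 0, 0.7]
    - [0, 0, 0, 0, 0.6]
    - [0, 0, 0, 0, 0.45]
    - [0, 0, 0, 0, 0.3]
    - [0, 0, 0, 0, 0]

```text
t: 8.1
eef_pos: [426.5, 119.2, 116.9]
tcp_rot: [3.141, -0.0, 1.564]
ft_force: [1.4, -0.1, 0.2]
opening: 0.538
grip_force: 0.0
```

Request:
arm_command:
  targets:
    - [0, 0, 0, 0, 0]
    - [0, 0, 0, 0, 0]
    - [0, 0, 0, 0, 0]

```text
t: 8.4
eef_pos: [426.7, 119.2, 116.8]
tcp_rot: [3.141, -0.0, 1.564]
ft_force: [-0.3, -0.3, 5.7]
opening: 0.498
grip_force: 30.0
```

Request:
arm_command:
  targets:
    - [0, 0, -10, 0, 0]
    - [0, 0, -25, 0, 0]
    - [0, 0, -40, 0, 0]
    - [0, 0, -50, 0, 0]
    - [0, 0, -50, 0, 0]

```text
t: 8.9
eef_pos: [426.6, 119.3, 167.7]
tcp_rot: [3.14, -0.0, 1.564]
ft_force: [1.0, 0.5, -2.7]
opening: 0.499
grip_force: 29.9
```

Request:
arm_command:
  targets:
    - [8, 9, 0, 0, 0]
    - [22, 24, 0, 0, 0]
    - [38, 42, 0, 0, 0]
    - [54, 60, 0, 1, 0]
    - [68, 77, 0, 2, 0]

```text
t: 9.4
eef_pos: [504.7, 188.0, 165.5]
tcp_rot: [-3.14, 0.0, 1.529]
ft_force: [0.2, -0.2, -2.9]
opening: 0.497
grip_force: 29.9
```

Request:
arm_command:
  targets:
    - [16, 18, 0, 0, 0]
    - [32, 36, 0, 0, 0]
    - [48, 55, 0, 0, 0]
    - [60, 69, 0, 0, 0]
    - [68, 76, 0, 0, 0]

```text
t: 9.9
eef_pos: [583.4, 252.8, 165.0]
tcp_rot: [-3.14, 0.0, 1.53]
ft_force: [-0.9, -0.4, -2.6]
opening: 0.502
grip_force: 29.9
```

Request:
arm_command:
  targets:
    - [0, 0, 0, 0, 0]
    - [0, 0, 0, 0, 0]
    - [0, 0, 0, 0, 0]

```text
t: 10.2
eef_pos: [581.9, 251.1, 166.4]
tcp_rot: [-3.141, 0.0, 1.529]
ft_force: [0.7, 0.3, -2.4]
opening: 0.495
grip_force: 29.9
```

```bash
python3 -c "
from h import *
go((581,254,120,86.5));print(env.state()['opening'])
c=cam('wrist');d=cam('side');im=np.hstack([c['frame'],d['frame'][60:300,120:400].repeat(1,0)[:420]] if 0 else [cv2.resize(c['frame'],(400,300)),cv2.resize(d['frame'][60:300,120:440],(400,300))]);cv2.imwrite('pics/w4.png',im[...,::-1])"
```

```text
t 10.2 [581.9 251.1 166.4] yaw 87.6
(581, 254, 120, 86.5) -> [ 3. -1. 46.] roll 1.1
0.4954831822143169
```

View pics/w4.png

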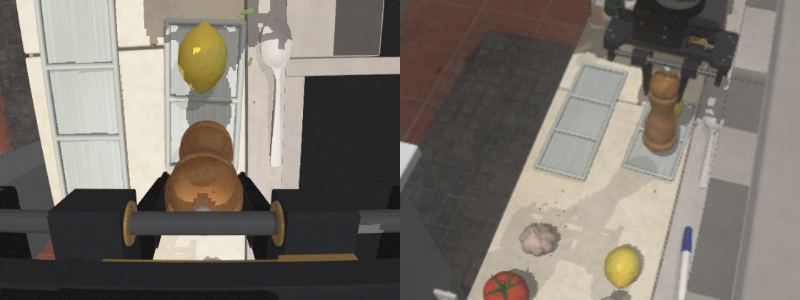

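The mill hangs upright over the near compartment of tray_two, and the lemon is still in the far one. I'll lower and release.

Request:
arm_command:
  targets:
    - [3, -1, 15, 0, 0]
    - [3, -1, 30, 0, 0]
    - [3, -1, 40, 0, 0]
    - [3, -1, 46, 0, 0]
    - [3, -1, 46, 0, 0]

```text
t: 10.8
eef_pos: [581.6, 254.4, 120.3]
tcp_rot: [-3.141, 0.0, 1.529]
ft_force: [0.4, -0.9, -2.2]
opening: 0.5
grip_force: 30.0
```

Request:
arm_command:
  targets:
    - [0, 0, 0, 0, 0]
    - [0, 0, 0, 0, 0]
    - [0, 0, 0, 0, 0]

```text
t: 11.1
eef_pos: [581.7, 254.6, 120.9]
tcp_rot: [3.141, -0.0, 1.53]
ft_force: [0.4, -0.3, -2.5]
opening: 0.497
grip_force: 30.0
```

Request:
arm_command:
  targets:
    - [0, 0, 1, 0, 0]
    - [0, 0, 1.5, 0, 0]
    - [0, 0, 1.5, 0, 0]
    - [0, 0, 1.5, 0, 0]

```text
t: 11.5
eef_pos: [581.8, 254.6, 119.4]
tcp_rot: [3.141, -0.0, 1.53]
ft_force: [-1.7, -0.2, 4.2]
opening: 0.497
grip_force: 30.0
```

Request:
arm_command:
  targets:
    - [0, 0, 0, 0, 0.53]
    - [0, 0, 0, 0, 0.57]
    - [0, 0, 0, 0, 0.65]
    - [0, 0, 0, 0, 0.8]
    - [0, 0, 0, 0, 0.9]

```text
t: 12.0
eef_pos: [581.6, 254.6, 118.9]
tcp_rot: [-3.142, -0.0, 1.529]
ft_force: [-0.5, -0.0, -0.6]
opening: 0.76
grip_force: 0.0
```

Request:
arm_command:
  targets:
    - [0, 0, 0, 0, 0.9]
    - [0, 0, -30, 0, 0.9]
    - [0, 0, -70, 0, 0.9]
    - [0, 0, -110, 0, 0.9]
    - [0, 0, -110, 0, 0.9]

```text
t: 12.5
eef_pos: [583.4, 255.2, 234.6]
tcp_rot: [3.133, -0.003, 1.53]
ft_force: [0.3, 0.1, 0.1]
opening: 0.902
grip_force: 0.0
```

```bash
python3 -c "
from h import *
go((581,110,225,90),(581,110,150,95))"
```

```text
t 12.5 [583.4 255.2 234.6] yaw 87.6
(581, 110, 225, 90) -> [-145.    4.    9.] roll -2.4
(581, 110, 150, 95) -> [-145.    3.   84.] roll -7.4
```

Request:
arm_command:
  targets:
    - [-40, 0, 0, 0, 0.85]
    - [-80, 0, 0, -3, 0.85]
    - [-120, 0, 0, -6, 0.85]
    - [-155, 0, 20, -8, 0.85]
    - [-155, 0, 45, -8, 0.85]

```text
t: 13.0
eef_pos: [575.5, 96.3, 184.1]
tcp_rot: [3.14, 0.001, 1.667]
ft_force: [0.5, -0.1, -0.7]
opening: 0.85
grip_force: 0.0
```

Request:
arm_command:
  targets:
    - [0, 0, 0, 0, 0.85]
    - [0, 0, 0, 0, 0.85]

```text
t: 13.2
eef_pos: [575.3, 100.0, 184.1]
tcp_rot: [-3.141, -0.0, 1.669]
ft_force: [-0.7, -0.3, 0.1]
opening: 0.849
grip_force: 0.0
```

```bash
python3 -c "
from h import *
np.set_printoptions(suppress=True,precision=0)
c=cam('wrist');d=cam('side');cv2.imwrite('pics/w5.png',np.hstack([cv2.resize(c['frame'],(400,300)),cv2.resize(d['frame'][60:300,120:440],(400,300))])[...,::-1])
for n,lo,hi,z in(('lemon',(18,130,90),(35,255,255),29),):
    m=cv2.inRange(cv2.cvtColor(c['frame'],cv2.COLOR_RGB2HSV),lo,hi);m[300:]=0;k,l,st,ce=cv2.connectedComponentsWithStats(m)
    for i in range(1,k):
        if st[i,4]>400:
            w=at(c,np.argwhere(l==i)[:,::-1],z)[:,:2];e,V=np.linalg.eigh(np.cov(w.T));print(ce[i],st[i],w.mean(0),4*np.sqrt(e),np.degrees(np.arctan2(V[1,1],V[0,1])))
go((582,11,190,96))"
```

```text
[283. 276.] [ 255  249   57   47 2102] [582.  19.] [51. 57.] -171.85664933339777
t 13.3 [576. 100. 185.] yaw 95.7
(582, 11, 190, 96) -> [-90.  -3.  -5.] roll -0.3
```

View pics/w5.png

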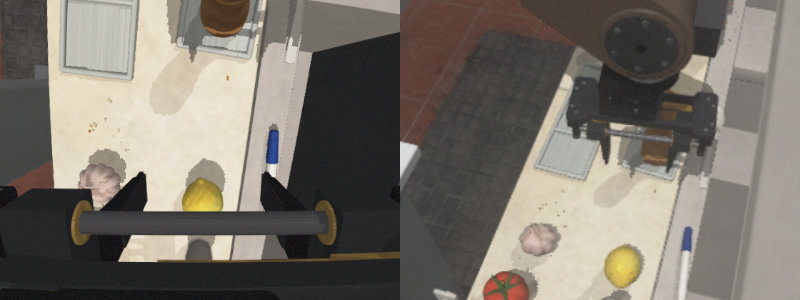

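The mill stands upright in the near compartment. Lemon R is centred near column 283 (x≈582), with its lower half hidden by the bar. I'll use (582, 11).

Request:
arm_command:
  targets:
    - [-45, -1, 0, 0, 0.85]
    - [-89, -2, 0, -1, 0.85]
    - [-89, -2, 30, -1, 0.85]
    - [-89, -2, 70, -1, 0.85]
    - [-89, -2, 100, -1, 0.85]

```text
t: 13.8
eef_pos: [582.3, 11.2, 83.4]
tcp_rot: [3.14, 0.0, 1.687]
ft_force: [-0.3, 0.1, -0.3]
opening: 0.849
grip_force: 0.0
```

Request:
arm_command:
  targets:
    - [0, 0, 30, 0, 0.85]
    - [0, 0, 55, 0, 0.85]
    - [0, 0, 69, 0, 0.85]
    - [0, 0, 69, 0, 0.85]
    - [0, 0, 69, 0, 0.85]

```text
t: 14.3
eef_pos: [582.7, 11.2, 16.0]
tcp_rot: [3.14, 0.0, 1.687]
ft_force: [1.0, 0.2, 0.7]
opening: 0.848
grip_force: 0.0
```

Request:
arm_command:
  targets:
    - [0, 0, 0, 0, 0.7]
    - [0, 0, 0, 0, 0.6]
    - [0, 0, 0, 0, 0]
    - [0, 0, 0, 0, 0]
    - [0, 0, 0, 0, 0]

```text
t: 14.8
eef_pos: [582.2, 10.9, 15.5]
tcp_rot: [3.141, 0.0, 1.687]
ft_force: [-1.1, 0.4, 6.6]
opening: 0.577
grip_force: 30.0
```

Request:
arm_command:
  targets:
    - [0, 0, 0, 0, 0]
    - [0, 0, 0, 0, 0]
    - [0, 0, -20, 0, 0]
    - [0, 0, -60, 0, 0]
    - [0, 0, -100, 0, 0]

```text
t: 15.3
eef_pos: [581.4, 11.0, 115.5]
tcp_rot: [-3.14, -0.001, 1.687]
ft_force: [-0.1, 0.3, -1.3]
opening: 0.579
grip_force: 30.0
```

```bash
python3 -c "
from h import *
go((510,120,115,97),(437,250,115,92),(437,396,115,87))"
```

```text
t 15.3 [581.4  11.  115.5] yaw 96.6
(510, 120, 115, 97) -> [117. -58.   1.] roll -0.4
(437, 250, 115, 92) -> [ 254. -116.    1.] roll 4.6
(437, 396, 115, 87) -> [399. -99.   1.] roll 9.6
```

Request:
arm_command:
  targets:
    - [40, -20, 0, 0, 0]
    - [80, -40, 0, 0, 0]
    - [117, -58, 0, 0, 0]
    - [155, -75, 0, 2, 0]
    - [195, -92, 0, 4, 0]

```text
t: 15.8
eef_pos: [467.0, 195.1, 115.0]
tcp_rot: [-3.142, -0.0, 1.615]
ft_force: [0.2, 0.5, -1.4]
opening: 0.579
grip_force: 30.0
```

Request:
arm_command:
  targets:
    - [0, 0, 0, 0, 0]
    - [0, 0, 0, 0, 0]

```text
t: 16.0
eef_pos: [467.7, 194.7, 115.1]
tcp_rot: [3.142, 0.0, 1.619]
ft_force: [0.3, -0.2, -1.5]
opening: 0.577
grip_force: 30.0
```

```bash
python3 -c "
from h import *
go((437,300,115,90),(437,396,115,87),(437,396,19,87))"
```

```text
t 16.0 [467.7 194.7 115.1] yaw 92.8
(437, 300, 115, 90) -> [107. -26.   0.] roll 2.8
(437, 396, 115, 87) -> [203. -21.   0.] roll 5.8
(437, 396, 19, 87) -> [203. -21.  96.] roll 5.8
```

Request:
arm_command:
  targets:
    - [40, -10, 0, 0, 0]
    - [80, -20, 0, 2, 0]
    - [120, -25, 0, 3, 0]
    - [165, -23, 0, 5, 0]
    - [203, -21, 0, 6, 0]

```text
t: 16.5
eef_pos: [438.6, 397.0, 115.0]
tcp_rot: [3.141, -0.0, 1.51]
ft_force: [-0.2, -0.7, -1.4]
opening: 0.577
grip_force: 30.0
```

Request:
arm_command:
  targets:
    - [0, 0, 0, 0, 0]
    - [0, 0, 30, 0, 0]
    - [0, 0, 60, 0, 0]
    - [0, 0, 80, 0, 0]
    - [0, 0, 80, 0, 0]

```text
t: 17.0
eef_pos: [437.7, 393.8, 32.5]
tcp_rot: [-3.138, 0.003, 1.511]
ft_force: [0.1, 0.1, -0.9]
opening: 0.577
grip_force: 30.0
```

```bash
python3 -c "
from h import *
go((437,396,19,87));c=cam('wrist');d=cam('side');cv2.imwrite('pics/w6.png',np.hstack([cv2.resize(c['frame'],(400,300)),cv2.resize(d['frame'][60:300,120:440],(400,300))])[...,::-1])
"
```

```text
t 17.0 [437.7 393.8  32.5] yaw 86.6
(437, 396, 19, 87) -> [ 2. -1. 14.] roll -0.4
```

View pics/w6.png

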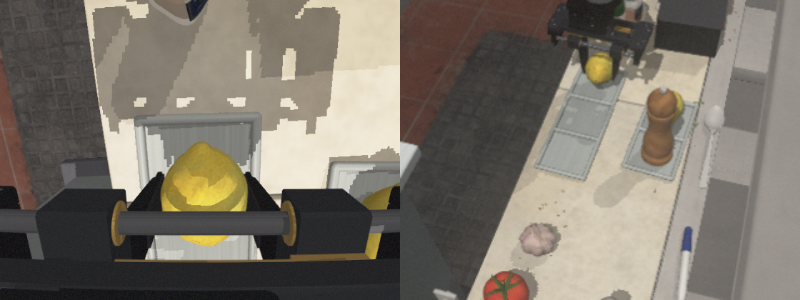

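The lemon is over the far compartment of tray_three, centred between its side bars. In the side view the mill and the first lemon are in place. I'll lower and release.

Request:
arm_command:
  targets:
    - [1, -1, 8, 0, 0]
    - [1, -1, 14, 0, 0]
    - [1, -1, 16, 0, 0]
    - [1, -1, 16, 0, 0]
    - [1, -1, 16, 0, 0]

```text
t: 17.6
eef_pos: [436.9, 397.0, 19.2]
tcp_rot: [3.141, -0.0, 1.512]
ft_force: [0.7, -0.2, -1.7]
opening: 0.576
grip_force: 30.0
```

Request:
arm_command:
  targets:
    - [0, 0, 0, 0, 0.62]
    - [0, 0, 0, 0, 0.68]
    - [0, 0, 0, 0, 0.73]
    - [0, 0, 0, 0, 0.73]
    - [0, 0, 0, 0, 0.73]

```text
t: 18.1
eef_pos: [436.9, 396.9, 19.1]
tcp_rot: [3.141, -0.0, 1.512]
ft_force: [1.2, -0.4, -0.8]
opening: 0.729
grip_force: 0.0
```

Request:
arm_command:
  targets:
    - [0, 0, -30, 0, 0.73]
    - [0, 0, -70, 0, 0.73]
    - [0, 0, -110, 0, 0.8]
    - [0, 0, -155, 0, 0.9]
    - [0, 0, -155, 0, 0.9]

```text
t: 18.6
eef_pos: [438.5, 398.2, 179.8]
tcp_rot: [3.134, -0.006, 1.512]
ft_force: [0.5, 1.3, 0.8]
opening: 0.882
grip_force: 0.0
```

```bash
python3 -c "
from h import *
go((437,125,175,90))
"
```

```text
t 18.6 [438.5 398.2 179.8] yaw 86.6
(437, 125, 175, 90) -> [-273.   14.    3.] roll -3.4
```

Request:
arm_command:
  targets:
    - [-45, 2, 0, 0, 0.9]
    - [-90, 4, 0, -1, 0.9]
    - [-135, 7, 0, -2, 0.9]
    - [-180, 10, 0, -3, 0.9]
    - [-225, 12, 0, -3, 0.9]

```text
t: 19.1
eef_pos: [435.2, 169.9, 173.7]
tcp_rot: [-3.142, 0.0, 1.565]
ft_force: [0.7, -0.8, 0.4]
opening: 0.897
grip_force: 0.0
```

Request:
arm_command:
  targets:
    - [-33, 0, 0, 0, 0.9]
    - [-33, 0, 0, 0, 0.9]
    - [-33, 0, 0, 0, 0.9]

```text
t: 19.4
eef_pos: [435.5, 138.2, 173.9]
tcp_rot: [3.142, -0.0, 1.563]
ft_force: [-0.2, 0.1, -0.5]
opening: 0.903
grip_force: 0.0
```

```bash
python3 -c "
from h import *
np.set_printoptions(suppress=True,precision=0)
go((437,22,175,90))
c=cam('wrist');cv2.imwrite('pics/w7.png',c['frame'][...,::-1]);import pickle;pickle.dump(c,open('w7.pkl','wb'));print(proj(c,[(437,22,29),(583,-77,45)]))
"
```

```text
t 19.4 [436. 138. 174.] yaw 89.5
(437, 22, 175, 90) -> [-116.    2.   -1.] roll -0.5
[[287. 313.]
 [430. 404.]]
```

View pics/w7.png

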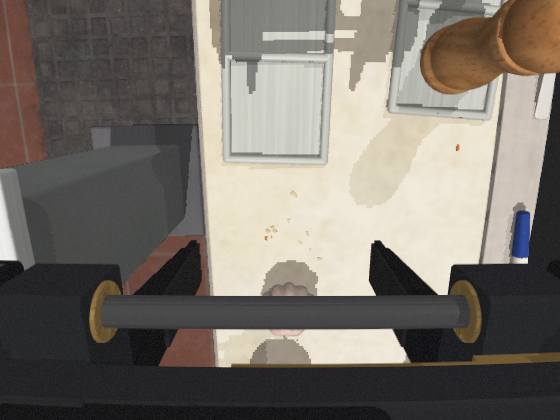

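The garlic appears at about (288,309), behind the bar, which agrees with the predicted (287,313). I'll go to (437, 22).

Request:
arm_command:
  targets:
    - [-45, 1, 0, 0, 0.9]
    - [-90, 1, 0, 0, 0.9]
    - [-116, 2, 0, 0, 0.9]
    - [-116, 2, 40, 0, 0.9]
    - [-116, 2, 80, 0, 0.9]

```text
t: 19.95
eef_pos: [437.6, 22.8, 93.6]
tcp_rot: [3.138, 0.0, 1.564]
ft_force: [0.8, -0.1, -1.6]
opening: 0.901
grip_force: 0.0
```

Request:
arm_command:
  targets:
    - [0, 0, 35, 0, 0.9]
    - [0, 0, 65, 0, 0.9]
    - [0, 0, 82, 0, 0.9]
    - [0, 0, 82, 0, 0.9]
    - [0, 0, 82, 0, 0.9]

```text
t: 20.45
eef_pos: [436.8, 23.3, 12.0]
tcp_rot: [-3.141, -0.0, 1.566]
ft_force: [-0.2, 0.6, -0.2]
opening: 0.898
grip_force: 0.0
```

Request:
arm_command:
  targets:
    - [0, 0, 0, 0, 0.75]
    - [0, 0, 0, 0, 0.65]
    - [0, 0, 0, 0, 0]
    - [0, 0, 0, 0, 0]
    - [0, 0, 0, 0, 0]

```text
t: 20.95
eef_pos: [437.0, 22.5, 12.4]
tcp_rot: [3.14, -0.0, 1.564]
ft_force: [0.6, 0.8, 6.1]
opening: 0.595
grip_force: 30.0
```

Request:
arm_command:
  targets:
    - [0, 0, 0, 0, 0]
    - [0, 0, 0, 0, 0]
    - [0, 0, -20, 0, 0]
    - [0, 0, -50, 0, 0]
    - [0, 0, -80, 0, 0]

```text
t: 21.45
eef_pos: [436.2, 22.5, 92.8]
tcp_rot: [-3.14, -0.0, 1.564]
ft_force: [-0.6, -0.5, -1.1]
opening: 0.589
grip_force: 30.0
```

```bash
python3 -c "
from h import *
go((432,305,93,87.5))
"
```

```text
t 21.4 [436.2  22.5  92.8] yaw 89.6
(432, 305, 93, 87.5) -> [282.  -6.  -0.] roll 2.1
```

Request:
arm_command:
  targets:
    - [40, -1, 0, 0, 0]
    - [85, -2, 0, 0, 0]
    - [130, -3, 0, 1, 0]
    - [175, -4, 0, 2, 0]
    - [215, -5, 0, 2, 0]

```text
t: 21.95
eef_pos: [432.6, 239.6, 92.1]
tcp_rot: [3.141, -0.0, 1.529]
ft_force: [1.0, -0.9, -0.5]
opening: 0.592
grip_force: 30.0
```

Request:
arm_command:
  targets:
    - [35, 0, 0, 0, 0]
    - [55, 0, 0, 0, 0]
    - [67, 0, 0, 0, 0]
    - [67, 0, 30, 0, 0]
    - [67, 0, 55, 0, 0]

```text
t: 22.45
eef_pos: [435.8, 304.5, 36.5]
tcp_rot: [3.141, -0.0, 1.53]
ft_force: [0.5, 0.6, -0.8]
opening: 0.594
grip_force: 30.0
```

Request:
arm_command:
  targets:
    - [0, 0, 10, 0, 0]
    - [0, 0, 18, 0, 0]
    - [0, 0, 21, 0, 0]
    - [0, 0, 22, 0, 0]
    - [0, 0, 22, 0, 0]

```text
t: 22.95
eef_pos: [436.1, 304.6, 15.7]
tcp_rot: [3.141, -0.001, 1.529]
ft_force: [-0.1, -0.5, -0.9]
opening: 0.592
grip_force: 30.0
```

```bash
python3 -c "
from h import *
go((432,305,15.5,87.5))
"
```

```text
t 22.9 [436.1 304.6  15.7] yaw 87.6
(432, 305, 15.5, 87.5) -> [ 0. -4.  0.] roll 0.1
```

Request:
arm_command:
  targets:
    - [0, -4, 0, 0, 0]
    - [0, -4, 0, 0, 0]
    - [0, -4, 0.5, 0, 0]
    - [0, -4, 0.5, 0, 0]

```text
t: 23.35
eef_pos: [431.4, 304.7, 15.4]
tcp_rot: [-3.141, -0.0, 1.53]
ft_force: [-4.4, -1.3, 12.1]
opening: 0.592
grip_force: 30.0
```

Request:
arm_command:
  targets:
    - [0, 0, 0, 0, 0.63]
    - [0, 0, 0, 0, 0.69]
    - [0, 0, 0, 0, 0.75]
    - [0, 0, 0, 0, 0.75]
    - [0, 0, 0, 0, 0.75]

```text
t: 23.85
eef_pos: [431.8, 304.7, 14.4]
tcp_rot: [-3.142, -0.0, 1.53]
ft_force: [0.6, -0.2, 0.2]
opening: 0.748
grip_force: 0.0
```

Request:
arm_command:
  targets:
    - [0, 0, -30, 0, 0.75]
    - [0, 0, -70, 0, 0.75]
    - [0, 0, -115, 0, 0.75]
    - [0, 0, -155, 0, 0.75]
    - [0, 0, -155, 0, 0.75]

```text
t: 24.35
eef_pos: [433.4, 305.7, 174.3]
tcp_rot: [3.134, -0.004, 1.53]
ft_force: [-0.1, 0.2, -1.0]
opening: 0.751
grip_force: 0.0
```

```bash
python3 -c "
from h import *
go((450,150,170,90),(583,45,170,90))
c=cam('side');k=cv2.resize(c['frame'][60:330,160:390],None,fx=2,fy=2);w=cam('wrist');cv2.imwrite('pics/w8.png',cv2.resize(np.hstack([cv2.resize(w['frame'],(560,420)),cv2.resize(k,(358,420))]),(800,366))[...,::-1])
"
```

```text
t 24.4 [433.4 305.7 174.3] yaw 87.6
(450, 150, 170, 90) -> [-155.   23.    4.] roll -2.4
(583, 45, 170, 90) -> [-254.  160.    4.] roll -2.4
```

View pics/w8.png

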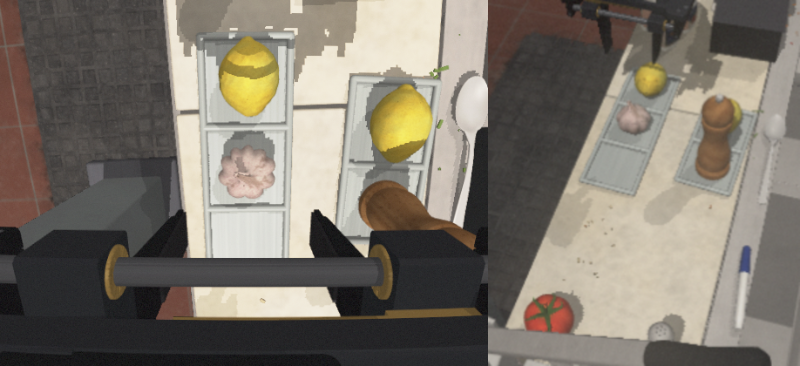

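Lemon and garlic sit in the far and middle compartments of tray_three, at (249,75) and (247,172). The shaker remains at (660,330) in the right half. Before going toward the lever handle at y≈-200 I'll check the arm's lateral offset.

```bash
python3 -c "
from h import *
s=env.state();q=s['joints'];p=s['eef_pos'];az=np.arctan2(p[1],p[0]);r=np.hypot(*p[:2]);print(q.round(3),az,r,r*np.sin(az-q[0]),s['tcp_rot'][2]-q[0]+q[5])
r0=np.hypot(238,578);print(r0*np.sin(np.arctan2(578,238)-1.0744))
"
```

```text
[0.489 0.408 1.848 0.    0.884 0.531] 0.6145273871348014 528.4836252279495 65.91156160070202 1.5707620553430992
66.0037453830987
```

Request:
arm_command:
  targets:
    - [-45, 8, 0, 0, 0.8]
    - [-90, 15, 0, -1, 0.8]
    - [-135, 22, 0, -2, 0.8]
    - [-165, 55, 0, -2, 0.8]
    - [-190, 95, 0, -2, 0.8]

```text
t: 24.95
eef_pos: [518.4, 109.0, 168.2]
tcp_rot: [-3.139, 0.0, 1.564]
ft_force: [-0.1, 0.6, 0.2]
opening: 0.799
grip_force: 0.0
```

Request:
arm_command:
  targets:
    - [-28, 30, 0, 0, 0.8]
    - [-66, 60, 0, 0, 0.8]
    - [-66, 60, 0, 0, 0.8]
    - [-66, 60, 0, 0, 0.8]

```text
t: 25.35
eef_pos: [577.8, 43.8, 167.4]
tcp_rot: [-3.138, -0.0, 1.563]
ft_force: [-0.6, 0.6, -0.2]
opening: 0.802
grip_force: 0.0
```

```bash
python3 -c "
from h import *
go((583,-77,170,90))
t=cam('top');w=cam('wrist');import pickle;pickle.dump((t,w),open('w9.pkl','wb'))
cv2.imwrite('pics/w9.png',cv2.resize(np.hstack([t['frame'][50:400,200:560],cv2.resize(w['frame'],(467,350))]),(800,339))[...,::-1])
print(proj(w,[(583,-77,90),(583,-77,0)]),env.state()['joints'].round(2))
"
```

```text
t 25.4 [577.8  43.8 167.4] yaw 89.5
(583, -77, 170, 90) -> [-121.    6.   -3.] roll -0.5
[[293.20830191 362.95470504]
 [291.56774356 305.9238796 ]] [-0.04  0.48  1.72  0.    0.94 -0.03]
```

View pics/w9.png

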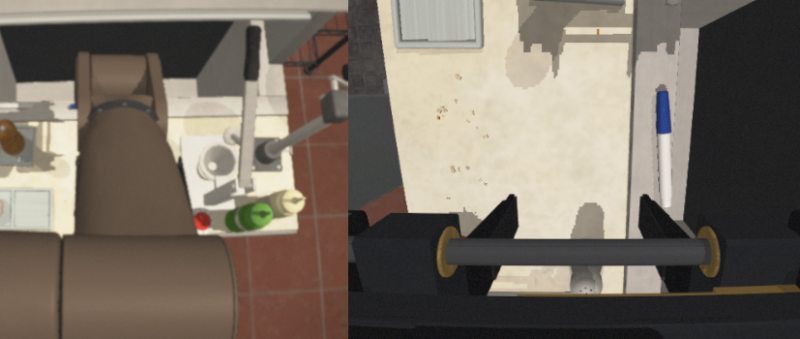

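The forearm and wrist run in line with the TCP. At the shaker the arm's right edge should be near y≈-140, against the lever at y≈-200, so it is clear. The shaker shows at the expected column (293). I'll approach it.

Request:
arm_command:
  targets:
    - [-30, 2, 0, 0, 0.8]
    - [-60, 3, 0, 0, 0.8]
    - [-90, 4, 0, 0, 0.8]
    - [-121, 6, 0, 0, 0.8]
    - [-121, 6, 0, 0, 0.8]

```text
t: 25.95
eef_pos: [583.3, -78.0, 169.3]
tcp_rot: [-3.141, 0.0, 1.563]
ft_force: [0.1, 0.4, 0.4]
opening: 0.803
grip_force: 0.0
```

Request:
arm_command:
  targets:
    - [0, 0, 0, 0, 0.8]
    - [0, 0, 0, 0, 0.8]

```text
t: 26.15
eef_pos: [583.3, -75.0, 169.4]
tcp_rot: [-3.141, -0.0, 1.566]
ft_force: [0.9, -0.7, -0.2]
opening: 0.798
grip_force: 0.0
```

```bash
python3 -c "
from h import *
go((583,-77,31,90));print(env.state()['ft_force'])
"
```

```text
t 26.1 [583.3 -75.  169.4] yaw 89.7
(583, -77, 31, 90) -> [ -2.  -0. 138.] roll -0.3
[ 0.87544764 -0.65054898 -0.16676283]
```

Request:
arm_command:
  targets:
    - [-2, 0, 35, 0, 0.8]
    - [-2, 0, 70, 0, 0.8]
    - [-2, 0, 105, 0, 0.8]
    - [-2, 0, 130, 0, 0.8]
    - [-2, 0, 138, 0, 0.8]

```text
t: 26.65
eef_pos: [582.5, -76.8, 29.2]
tcp_rot: [-3.138, -0.001, 1.566]
ft_force: [-0.2, 0.7, 0.5]
opening: 0.798
grip_force: 0.0
```

Request:
arm_command:
  targets:
    - [0, 0, 0, 0, 0.8]
    - [0, 0, 0, 0, 0.65]
    - [0, 0, 0, 0, 0.55]
    - [0, 0, 0, 0, 0.4]
    - [0, 0, 0, 0, 0]

```text
t: 27.15
eef_pos: [584.0, -78.5, 32.3]
tcp_rot: [3.14, 0.0, 1.564]
ft_force: [-0.6, 0.3, -0.1]
opening: 0.523
grip_force: 0.0
```

Request:
arm_command:
  targets:
    - [0, 0, 0, 0, 0]
    - [0, 0, 0, 0, 0]
    - [0, 0, 0, 0, 0]
    - [0, 0, 0, 0, 0]

```text
t: 27.55
eef_pos: [584.0, -78.5, 31.9]
tcp_rot: [3.141, 0.0, 1.564]
ft_force: [-0.0, 0.2, 5.4]
opening: 0.418
grip_force: 30.1
```

Request:
arm_command:
  targets:
    - [0, 0, -15, 0, 0]
    - [0, 0, -40, 0, 0]
    - [0, 0, -60, 0, 0]
    - [0, 0, -60, 0, 0]

```text
t: 27.95
eef_pos: [584.5, -78.7, 93.5]
tcp_rot: [3.138, 0.001, 1.565]
ft_force: [0.8, 0.7, -1.0]
opening: 0.416
grip_force: 29.6
```

```bash
python3 -c "
from h import *
go((520,60,91,90),(430,150,91,90),(429,212,91,88))
"
```

```text
t 27.9 [584.5 -78.7  93.5] yaw 89.6
(520, 60, 91, 90) -> [138. -65.   2.] roll -0.4
(430, 150, 91, 90) -> [ 228. -156.    2.] roll -0.4
(429, 212, 91, 88) -> [ 290. -157.    2.] roll 1.6
```

Request:
arm_command:
  targets:
    - [25, -13, 0, 0, 0]
    - [60, -31, 0, 0, 0]
    - [95, -50, 0, 0, 0]
    - [130, -70, 0, 0, 0]
    - [165, -90, 0, 0, 0]

```text
t: 28.45
eef_pos: [493.2, 88.2, 90.4]
tcp_rot: [-3.14, -0.0, 1.564]
ft_force: [-0.3, 0.5, -0.5]
opening: 0.419
grip_force: 29.6
```

Request:
arm_command:
  targets:
    - [35, -20, 0, 0, 0]
    - [70, -40, 0, 1, 0]
    - [100, -58, 0, 2, 0]
    - [120, -66, 0, 2, 0]
    - [125, -67, 0, 2, 0]

```text
t: 28.95
eef_pos: [427.0, 213.9, 90.7]
tcp_rot: [-3.14, 0.0, 1.532]
ft_force: [1.4, -0.6, -1.7]
opening: 0.418
grip_force: 29.6
```

Request:
arm_command:
  targets:
    - [0, 0, 0, 0, 0]
    - [0, 0, 0, 0, 0]
    - [0, 0, 25, 0, 0]
    - [0, 0, 42, 0, 0]
    - [0, 0, 42, 0, 0]

```text
t: 29.45
eef_pos: [428.1, 211.2, 47.9]
tcp_rot: [-3.138, 0.001, 1.528]
ft_force: [0.8, 0.1, -1.1]
opening: 0.416
grip_force: 29.6
```

```bash
python3 -c "
from h import *
go((429,212,35,88));print(env.state()['opening'])
"
```

```text
t 29.4 [428.1 211.2  47.9] yaw 87.5
(429, 212, 35, 88) -> [ 1.  1. 13.] roll -0.5
0.41626948678317555
```

Request:
arm_command:
  targets:
    - [1, 1, 6, 0, 0]
    - [1, 1, 11, 0, 0]
    - [1, 1, 14, 0, 0]
    - [1, 1, 14, 0, 0]
    - [1, 1, 14, 0, 0]

```text
t: 29.95
eef_pos: [429.6, 213.5, 35.7]
tcp_rot: [3.141, -0.0, 1.53]
ft_force: [0.7, -0.4, -1.5]
opening: 0.418
grip_force: 29.6
```

Request:
arm_command:
  targets:
    - [0, 0, 0, 0, 0]
    - [0, 0, 0, 0, 0]

```text
t: 30.15
eef_pos: [429.6, 213.5, 35.7]
tcp_rot: [3.141, -0.0, 1.53]
ft_force: [0.6, 0.6, -0.7]
opening: 0.417
grip_force: 29.6
```

Request:
arm_command:
  targets:
    - [0, 0, 0.7, 0, 0]
    - [0, 0, 1, 0, 0]
    - [0, 0, 1, 0, 0]

```text
t: 30.45
eef_pos: [429.6, 213.6, 34.9]
tcp_rot: [3.141, -0.0, 1.53]
ft_force: [-2.1, 0.1, 5.6]
opening: 0.42
grip_force: 30.1
```

Request:
arm_command:
  targets:
    - [0, 0, 0, 0, 0.45]
    - [0, 0, 0, 0, 0.49]
    - [0, 0, 0, 0, 0.56]
    - [0, 0, 0, 0, 0.65]
    - [0, 0, 0, 0, 0.7]

```text
t: 30.95
eef_pos: [429.6, 213.5, 34.5]
tcp_rot: [-3.142, -0.0, 1.53]
ft_force: [-0.4, -0.1, 0.3]
opening: 0.666
grip_force: 0.0
```

Request:
arm_command:
  targets:
    - [0, 0, 0, 0, 0.7]
    - [0, 0, -30, 0, 0.7]
    - [0, 0, -70, 0, 0.7]
    - [0, 0, -110, 0, 0.7]
    - [0, 0, -150, 0, 0.7]

```text
t: 31.45
eef_pos: [429.2, 213.4, 186.1]
tcp_rot: [-3.141, 0.0, 1.53]
ft_force: [-0.1, 0.5, -0.8]
opening: 0.7
grip_force: 0.0
```

Request:
arm_command:
  targets:
    - [-40, 0, 0, 0, 0.7]
    - [-80, 0, 0, 0, 0.7]
    - [-120, 0, 0, 0, 0.7]
    - [-120, 0, 0, 0, 0.7]
    - [-120, 0, 0, 0, 0.7]

```text
t: 31.95
eef_pos: [424.7, 93.0, 184.7]
tcp_rot: [3.141, -0.0, 1.527]
ft_force: [-0.1, -0.6, -0.1]
opening: 0.701
grip_force: 0.0
```

```bash
python3 -c "
from h import *
s=env.state();print(s['t'],s['eef_pos'])
t=cam('side');w=cam('wrist');cv2.imwrite('pics/w10.png',cv2.resize(np.hstack([cv2.resize(t['frame'][60:330,160:430],(420,420)),w['frame']]),(800,343))[...,::-1])
"
```

```text
31.95 [424.72023648  93.04504401 184.65769917]
```

View pics/w10.png

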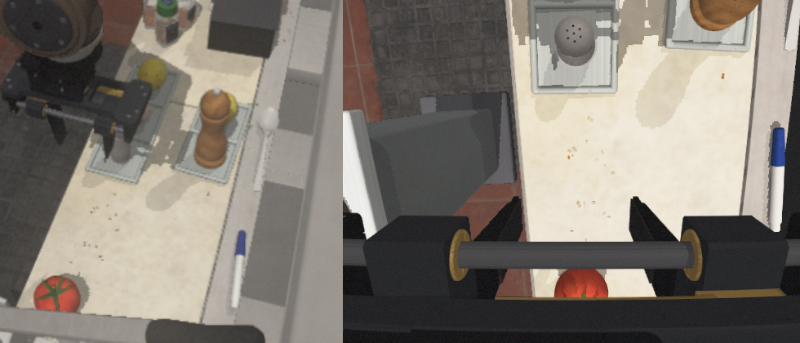

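The shaker stands upright in the near compartment, at (574,38) in the right half. The mill stands at (213,130) in the left half, and the tomato is untouched. I'll hand in.

```bash
python3 -c "
from h import *
print(env.job_done())"
```

```text
the job is handed in; nothing more can be done
None
```

The job is handed in at about 32 s: one lemon and the upright mill in tray_two, the other lemon, the garlic and the upright shaker in tray_three, and the tomato left where it was.

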